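Knock out the prop and let the viewer's screen down on a finger

ROBOT

A 6-joint arm with a two-finger parallel gripper is mounted at the origin on a cart in front of the work surface, level with it; the furniture and walls round the work are solid. World frame = base frame: x ahead of the robot, y to its left, z up, the work surface at z = 0. Lengths are in mm, angles in rad, forces in N, time in s.
With the tool pointing down it reaches from about 275 to 1000 mm from the base axis. Payload 8.4 kg.
Tool frame: the origin (TCP) lies between the finger pads; the fingertips stand 22 mm ahead of it and the grasp point (between the pads) lies 3 mm ahead of it (r.nose_length is the z of the fingertips in the tool frame, in mm); z points along the fingers, y is the line along which they close (so a half turn about z gives the same grasp; the last joint's range is limited). The gripper opens to 85 mm and grips with 20 to 120 N. Pads are 22 mm wide; open, the fingers measure 114 mm over their backs; the gripper's body (76 mm by 85 mm) begins 54 mm behind the grasp point. The pads swing forward as they close: fully open they stand 13 mm farther back than shut.
Start: joints at [-1.212, 0.353, 1.633, -0, 1.155, -0.002], TCP at [220.638, -584.762, 253.281] pointing down, gripper open.
Joint ranges: [-2.63, 2.63], [-0.92, 2.1], [0.06, 2.66], [-1.3, 4.44], [0, 2.69], [-3.02, 3.02]. Speed limits (rad/s): [2.22, 2.22, 2.79, 3.14, 3.14, 3.14].

INTERFACE

Orientations are given as [roll, pitch, yaw] about the fixed x, y, z axes, in that order (R = Rz(yaw) Ry(pitch) Rx(roll)).
In Python, from rig import r, grab_frame, camera_params, sense gives the robot as it stands (r), with the cameras as plain functions and the readings as plain functions.
- The arm moves only by the shell command python3 steer.py 'ROWS' [FORCE]. ROWS is rows parted by semicolons, their numbers by spaces, 1 to 5 of them, each of 7 numbers: a rotation vector rx, ry, rz in rad, then dx, dy, dz in mm, then the opening from 0.0 (shut) to 1.0 (fully open); each row shifts and turns the commanded pose from where the row before left it, along the tool's axes as they then stand; what a row does not reach is not made up. A row lasts 1/12 s, in which the tool goes at most 41.7 mm and 0.125 rad, less where a joint would pass 70% of its speed; a pose out of reach is approached as far as the arm can. The fingers move at their own pace and stop on an object; FORCE is the grip in N (left out, the last holds). Time passes only in rows, so rows that do not move let the fingers close. It prints the time, the measured TCP pose, the force, the opening and the grip force at its end.
- sense(): the state, without advancing time (a new reading comes with each control period).
- grab_frame(name): name is "side" or "top"; returns the picture (420x560x3 uint8, red, green, blue); there is no depth.
- camera_params(name): a dict with "fx", "fy", "cx", "cy" (pixels), "rvec" (rotation vector, rad) and "tvec" (3), from world to camera coordinates, as OpenCV has them. Camera axes: x right, y down, z forward; pixel columns grow to the right and rows downward; lengths in mm; the calibration is good to about 2 mm. A picture is of the moment at which its call begins. camera_params takes no time and is no camera call.
- r.sign_off(): hands the job in; it is judged then, once.
The state is a dict: "clock": time; "qpos": joint angles; "qvel": joint speeds; "joint_efforts": joint torques, N m; "eef_pos": TCP position; "tcp_rot": TCP orientation; "contact_force": force on the tool from outside, world axes, zero at the start; "wrist_torque": the same for the moment, N m; "opening": opening from 0.0 (shut) to 1.0 (fully open); "grasp_force": force on a finger pad.
Only numpy, scipy, OpenCV 4.12 (cv2) and the standard library are available. Lean on these libraries where they do the work, as an engineer would, in place of code of your own. Each camera call takes 0.05 s, during which the arm holds its last target. There are 200 camera calls.

TASK

The gel viewer's hinged amber screen stands propped open on a thin wire prop. Without lifting the screen, push the prop over with your fingers so that it folds down into the tray, catch the falling screen on the backs of the same fingers, and lower it on them until it lies fully shut, with no bang: the acrylic cracks if it is let drop. Use open contact only: grip and lift nothing, and the things standing about stay where they are.

Things in the scene. Friction and masses are not known exactly. Their poses are not given: they have to be found in the camera images.
- viewer: Gel viewer: white bench-top box, 220 mm deep (x) by 270 mm wide (y), fixed to the table. Origin: centre of its underside, on the table; front with dial and switch faces -x, z up. Its top is an open frame with the rim 95 mm above the table, front wall's outer face at x = -110 mm. A light panel lies sunk inside, and a tray behind the front wall. The dial sticks out to (-121, 85, 46) mm.
- hinge_mid (a point): Middle of the screen's hinge line, fixed on the viewer at its (98, 0, 95) mm. The line runs along the viewer's y; the screen opens upward and its free edge swings towards the rear.
- screen (a joint): Angle of the screen: 0 shut, level on the rim; grows as it opens; starts near 0.90, resting on the prop's tip; stop at 1.5. Flat black-framed amber plate, 228 mm from hinge line to free edge, 270 wide, 9 thick, 0.25 to 0.4 kg; underside in line with the hinge. Shut, its edge overhangs the front wall by 20 mm. Nearly free hinge: unsupported it falls in under 0.5 s and slams at about 7 rad/s.
- screen_lip (a point): Point on the screen: middle of its free edge, on the underside. Open as at the start it is about 0.27 m above the table, shut 0.095 m.
- prop (a joint): Angle of the wire prop: 0 standing, leaning 0.07 rad to the viewer's +y on a stop; grows as it folds to the viewer's -y; 1.64 lies flat in the tray below the rim. 6 mm wire with 10 mm thick rubber tip, 179 mm long in all. Under 2 N near the tip moves it; past dead centre (0.07 rad) it falls on by itself and the screen drops.
- prop_tip (a point): Centre of the prop's rounded rubber tip (radius 5 mm); at the start it is just under the screen about 200 mm from the hinge line, at the viewer's (-28, 77, 246) mm.
- prop_pivot (a point): Pivot of the prop, fixed on the viewer at its (-86, 65, 83) mm, in the tray. The prop swings sideways in a plane that leans back about 20 degrees from vertical.
- bench_timer: Bench timer, 38 x 70 x 60 mm, standing loose on the table; origin: centre of its underside. Leave alone.
- tape_roll_red: Small tape roll, 64 mm across, 15 mm high, lying flat, loose; origin: centre of its underside. Leave alone.
- marker_black: Marker pen, 13 x 136 x 13 mm, lying loose, long along its y; origin: middle of its underside. Leave alone.
- label_roll_spare: Roll of white labels, 96 mm across, 52 mm high, lying flat, loose; origin: centre of its underside. Leave alone.

How it is judged (in metres and radians):
On the way:
1. the prop has folded down and the screen, still well open, is carried on the fingers (value of joint prop above 1.2 rad and value of joint screen above 0.3 rad and velocity of joint screen above -1 rad/s and contact force between the fingers and viewer above 0.2 N), for 0.2 s.
At the end, for the whole second after the job is handed in: The screen lies shut (within 0.02 rad) and at rest, with the prop folded flat beneath it (over 1.5 rad) (value of joint screen below 0.02 rad and value of joint prop above 1.5 rad and velocity of joint screen between -0.05 and 0.05 rad/s); the robot touches nothing.
It fails at once if the screen fell freely: it turned faster than 4 rad/s, some 50 mm of free drop at its edge (velocity of joint screen below -4 rad/s).
It fails at once if the screen landed with a bang: faster than 2 rad/s (a drop of its edge of about 8 mm) in the last 0.1 rad (value of joint screen below 0.1 rad and velocity of joint screen below -2 rad/s).
It fails at once if the screen was lifted: opened more than 0.1 rad beyond its propped angle (value of joint screen above 1.004 rad).
It fails at once if the screen was gripped or forced: with the prop folded, the fingers pressed on the viewer or its screen with more than 10 N (value of joint prop above 1.5 rad and contact force between the fingers and viewer above 10 N).
It fails at once if the timer, tape roll, marker or label roll was moved more than 20 mm (distance of any of bench_timer, tape_roll_red, marker_black, label_roll_spare from where it was at the start of the episode above 0.02 m).
It also fails if it takes over 48 s, if anything falls off the work surface, if the arm or the gripper's body presses on something with over 40 N, if the wrist force passes 120 N, or if a joint passes its speed limit or range.

## Working session

There is one attempt and no reset: what is moved stays moved. The work goes in short steps, Python scripts to look and compute and a shell command to move; the robot and the scene stay as the last step left them, time stands still between calls to the robot, and variables do not carry over. Pictures are saved under pics/ and viewed, at most 14 in all, crops included, and the job is handed in when it is done.

```bash
ls; mkdir -p pics; python3 - <<'E'
from rig import r, grab_frame, camera_params, sense
import cv2
for n in("side","top"):
    cv2.imwrite(f"pics/{n}0.png",grab_frame(n)[:,:,::-1]); p=camera_params(n); print(n,p)
print(sense(), r.nose_length)
E
```

```text
pics
rig.py
steer.py
side {'fx': 427.2065977963159, 'fy': 427.2065977963159, 'cx': 283.58168433327165, 'cy': 215.07952989475282, 'rvec': array([ 1.79844244, -1.12576839,  0.66800603]), 'tvec': array([-129.59155821,  346.83486381,  747.49967697])}
top {'fx': 505.252678182131, 'fy': 505.252678182131, 'cx': 279.14554399839466, 'cy': 211.01972040092448, 'rvec': array([ 2.12135067, -2.1417995 ,  0.20698607]), 'tvec': array([  63.43220345,  489.4202809 , 1617.17189782])}
{'clock': 0.1, 'qpos': array([-1.21240244e+00,  3.53569947e-01,  1.63403331e+00, -9.49112198e-06,
        1.15523320e+00, -2.42353263e-03]), 'qvel': array([-0.00165385, -0.00172614, -0.00295699,  0.00069139, -0.00020476,
       -0.00095462]), 'joint_efforts': array([-5.45908115e-04, -6.06359410e+01, -3.42821002e+01, -4.10244024e-05,
        3.96899399e-03,  6.16907357e-06]), 'eef_pos': array([ 220.49449365, -584.39150007,  252.65365386]), 'tcp_rot': array([-3.14034883e+00,  5.66413226e-06,  3.60821257e-01]), 'contact_force': array([-0.15618682,  0.1343504 , -0.94647502]), 'wrist_torque': array([-0.01070138, -0.03630471,  0.00206265]), 'grasp_force': 0.0, 'opening': 1.0042781059752688} 22.0
```

View pics/side0.png

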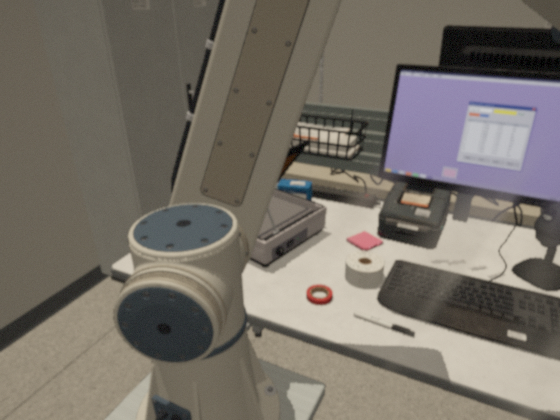

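View pics/top0.png

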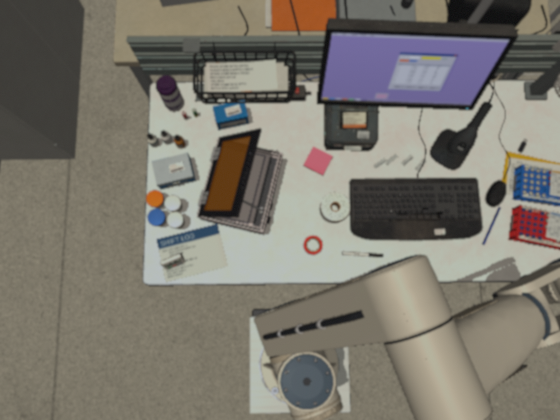

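The side view shows the arm hiding the viewer's screen, with the box at about (285,225). The top view shows the viewer at about (243,185) with its amber screen open to the left, the label roll at (335,207), the red tape at (313,245) and the marker at (362,254). I'll crop in closer.

```bash
python3 - <<'E'
import cv2,numpy as np
a=cv2.imread("pics/top0.png")[110:250,140:300]; b=cv2.imread("pics/side0.png")[160:290,220:340]
a=cv2.resize(a,None,fx=4,fy=4,interpolation=cv2.INTER_CUBIC)
cv2.imwrite("pics/c1.png",a)
cv2.imwrite("pics/c2.png",cv2.resize(b,None,fx=4,fy=4,interpolation=cv2.INTER_CUBIC))
E
```

```text
(no output)
```

View pics/c1.png

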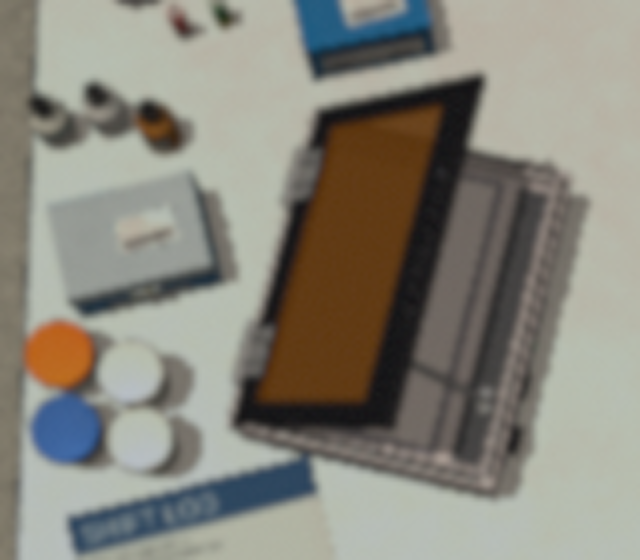

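The crop shows the rim's front corners near crop (568,170) and (497,490), its rear-near corner at (238,428), the screen's free-edge corners at (483,78) and (395,425), and the prop running from (485,400) to (415,368). I'll fit the viewer pose from these.

```bash
cat > h.py <<'E'
import numpy as np,cv2
from scipy.spatial.transform import Rotation as R
from scipy.optimize import least_squares
from rig import r, grab_frame, camera_params, sense
def proj(n,P):
    p=camera_params(n);K=np.array([[p['fx'],0,p['cx']],[0,p['fy'],p['cy']],[0,0,1]])
    return cv2.projectPoints(np.asarray(P,float).reshape(-1,1,3),p['rvec'],p['tvec'],K,None)[0][:,0]
def ray(n,uv):
    p=camera_params(n);Rm=R.from_rotvec(p['rvec']).as_matrix();c=-Rm.T@p['tvec']
    d=Rm.T@np.array([(uv[0]-p['cx'])/p['fx'],(uv[1]-p['cy'])/p['fy'],1]);return c,d
def plane(n,uv,z):
    c,d=ray(n,uv);return c+d*(z-c[2])/d[2]
def W(v,P): # viewer->world
    return np.asarray(P,float)@R.from_euler('z',v[2]).as_matrix().T+[v[0],v[1],0]
E
python3 - <<'E'
from h import *
px=np.array([[568,170],[497,490],[238,428],[483,78],[395,425]])/4+[140,110]
th=.9
V=[[-110,-135,95],[-110,135,95],[110,135,95],[98-228*np.cos(th),-135,95+228*np.sin(th)],[98-228*np.cos(th),135,95+228*np.sin(th)]]
print("cam",ray("top",(0,0))[0],ray("side",(0,0))[0])
g=plane("top",(243,185),95)
f=lambda v:(proj("top",W(v,V))-px).ravel()
s=least_squares(f,[g[0],g[1],1.4]);print(s.x,s.fun.reshape(-1,2).round(1))
v=s.x
for n,p in dict(tip=[-28,77,246],piv=[-86,65,83],lip=[98-228*np.cos(th),0,95+228*np.sin(th)],dial=[-121,85,46]).items():
    w=W(v,[p]);print(n,w.round(),((proj("top",w)-[140,110])*4).round(),proj("side",w).round())
for n,uv,z in(("label",(335,207),52),("tape",(313,245),15),("mk",(362,254),10)):print(n,plane("top",uv,z).round())
E
```

```text
cam [ 189.84867772   79.91158757 1678.20511876] [-389.24222761 -345.23150414  652.03516668]
[570.18003827 183.88156832   1.34423172] [[ 0.5 -0.8]
 [ 0.1 -0.6]
 [-2.9  0.1]
 [ 0.6 -0.7]
 [ 1.5  1.8]]
tip [[489. 174. 246.]] [[400. 357.]] [[255. 172.]]
piv [[488. 115.  83.]] [[487. 399.]] [[277. 232.]]
lip [[560. 141. 274.]] [[444. 251.]] [[279. 155.]]
dial [[460.  85.  46.]] [[525. 440.]] [[283. 252.]]
label [ 500. -125.   52.]
tape [380. -52.  15.]
mk [ 349. -215.   10.]
```

View pics/c2.png

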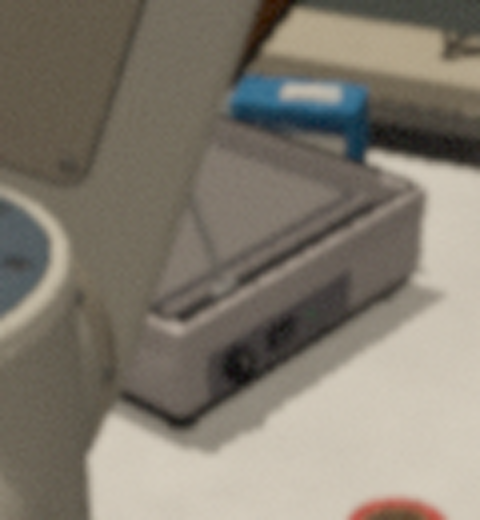

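The side crop shows the rim corners at crop (180,325) and (425,190), the dial at (240,362) and the pivot at (222,288). I'll refine with both views.

```bash
python3 - <<'E'
from h import *
pt=np.array([[568,170],[497,490],[483,78],[395,425],[485,400]])/4+[140,110]
ps=np.array([[180,325],[425,190],[222,288],[240,362]])/4+[220,160]
def f(v):
    th=v[3]
    c=W(v,[[-110,-135,95],[-110,135,95],[98-228*np.cos(th),-135,95+228*np.sin(th)],[98-228*np.cos(th),135,95+228*np.sin(th)],[-86,65,83]])
    d=W(v,[[-110,135,95],[-110,-135,95],[-86,65,83],[-121,85,46]])
    return np.r_[(proj("top",c)-pt).ravel(),(proj("side",d)-ps).ravel()]
s=least_squares(f,[570,184,1.34,.9],loss='soft_l1');print(s.x,f(s.x).reshape(-1,2).round(1))
E
```

```text
[570.1981731  186.31365661   1.33174944   0.9027697 ] [[ 0.2 -0.3]
 [-1.3 -0.3]
 [ 0.1 -0.5]
 [-0.2  1.7]
 [-0.5  0. ]
 [-0.3  0.7]
 [ 0.1 -2.6]
 [ 0.3  0.3]
 [ 1.1  1.1]]
```

```bash
R='0 0 0 25 -27 -14 0'
python3 steer.py '0 0 0 25 -27 -14 0;0 0 0 25 -27 -14 0;0 0 0 25 -27 -14 0;0 0 0 25 -27 -14 0;0 0 0 25 -27 -14 0'
python3 -c "
from rig import r, grab_frame, camera_params, sense;print(sense()['qpos'])"
python3 steer.py '0 0 0 25 -27 -14 0;0 0 0 25 -27 -14 0;0 0 0 25 -27 -14 0;0 0 0 25 -27 -14 0;0 0 0 25 -27 -14 0'
python3 -c "
from rig import r, grab_frame, camera_params, sense;print(sense()['qpos'])"
```

```text
clock: 0.52
eef_pos: [290.0, -412.5, 323.4]
tcp_rot: [-3.141, 0.0, 0.36]
contact_force: [0.0, -0.3, 0.2]
opening: 0.299
grasp_force: 0.0
[-9.61074470e-01  9.82405610e-02  1.80192276e+00  1.34030674e-04
  1.24224952e+00  2.49377647e-01]
clock: 0.93
eef_pos: [359.2, -242.1, 393.8]
tcp_rot: [-3.141, 0.0, 0.36]
contact_force: [0.6, -0.2, 0.3]
opening: 0.0
grasp_force: 0.0
[-5.96518851e-01 -7.51768486e-02  1.82585963e+00  5.68151637e-05
  1.39105502e+00  6.13860790e-01]
```

```bash
python3 steer.py '0 0 0 15 -10 0 0;0 0.12 0 0 0 0 0;0 0.12 0 0 0 0 0;0 0.12 0 0 0 0 0;0 0.12 0 0 0 0 0'
python3 -c "
from rig import r, grab_frame, camera_params, sense;print(list(sense()['qpos']),sense()['eef_pos'])"
python3 steer.py '0 0.12 0 0 0 0 0;0 0.12 0 0 0 0 0;0 0.12 0 0 0 0 0;0 0.12 0 0 0 0 0;0 0.12 0 0 0 0 0'
python3 -c "
from rig import r, grab_frame, camera_params, sense;print(list(sense()['qpos']),sense()['eef_pos'])"
```

```text
clock: 1.35
eef_pos: [370.4, -228.9, 394.2]
tcp_rot: [3.138, -0.486, 0.364]
contact_force: [-0.6, 0.8, 0.7]
opening: 0.001
grasp_force: 0.0
[np.float64(-0.8891748929183385), np.float64(-0.18215247101907642), np.float64(1.9942631088056129), np.float64(0.49331107664881246), np.float64(1.2060240784237393), np.float64(0.16849993686074602)] [ 370.3626169 -228.9205639  394.1963157]
clock: 1.77
eef_pos: [369.4, -230.0, 394.3]
tcp_rot: [3.133, -1.086, 0.365]
contact_force: [-0.4, 0.3, -0.9]
opening: -0.003
grasp_force: 0.0
[np.float64(-1.2704009698586338), np.float64(-0.06877787809936016), np.float64(2.21225848018867), np.float64(1.12859634701334), np.float64(1.3577712795230492), np.float64(-0.5428104373731523)] [ 369.39449162 -229.98503297  394.25993195]
```

```bash
cat >> h.py <<'E'
V=np.array([570.2,186.3,1.332]); Rt=R.from_euler('xyz',[np.pi,-1.221,1.05])
def rot():
    c=R.from_euler('xyz',sense()['tcp_rot']); print("rotvec",(c.inv()*Rt).as_rotvec().round(3))
def goT(T): # T: fingertip top edge centre in viewer mm -> tool-axes delta, plus current T
    s=sense();c=R.from_euler('xyz',s['tcp_rot']);off=np.array([11,0,22.])
    cur=s['eef_pos']+c.apply(off); d=c.inv().apply(W(V,[T])[0]-cur)
    Rv=R.from_euler('z',V[2]);cv=Rv.inv().apply(cur-[V[0],V[1],0])
    print("curT",cv.round(1),"delta tool",d.round(1),"n",np.linalg.norm(d).round(),"F",s['contact_force'].round(1))
E
python3 -c "
from h import *
rot()"
```

```text
rotvec [ 0.635  0.131 -0.277]
```

```bash
python3 steer.py '0.106 0.022 -0.046 0 0 0 0;0.106 0.022 -0.046 0 0 0 0;0.106 0.022 -0.046 0 0 0 0;0.106 0.022 -0.046 0 0 0 0;0.106 0.022 -0.046 0 0 0 0'
python3 steer.py '0.106 0.022 -0.046 0 0 0 0;0 0 0 0 0 0 0;0 0 0 0 0 0 0'
python3 -c "
from h import *
rot();print(sense()['qpos']);goT([-130,125,260]);goT([-130,125,229]);goT([-18,122,229])"
```

```text
clock: 2.18
eef_pos: [369.3, -229.9, 392.9]
tcp_rot: [-3.103, -1.198, 0.906]
contact_force: [0.0, 0.0, -0.0]
opening: -0.002
grasp_force: 0.0
clock: 2.43
eef_pos: [370.3, -229.4, 392.4]
tcp_rot: [-3.113, -1.221, 1.025]
contact_force: [-1.2, 0.7, 0.0]
opening: -0.0
grasp_force: 0.0
rotvec [-0.006  0.    -0.009]
[-1.14946183  0.30405589  1.88369141  0.89859815  1.82959251 -0.81323918]
curT [-427.7   89.1  395.2] delta tool [ -33.3 -115.3  306.3] n 329.0 F [-1.2  0.7  0. ]
curT [-427.7   89.1  395.2] delta tool [ -62.4 -115.   316.9] n 343.0 F [-1.2  0.7  0. ]
curT [-427.7   89.1  395.2] delta tool [ -25.5 -143.   418.9] n 443.0 F [-1.2  0.7  0. ]
```

```bash
python3 steer.py '0 0 0 -7 -13 35 0;0 0 0 -7 -13 35 0;0 0 0 -7 -13 35 0;0 0 0 -7 -13 35 0;0 0 0 -7 -13 35 0'
python3 steer.py '0 0 0 -7 -13 35 0;0 0 0 -7 -13 35 0;0 0 0 -7 -13 35 0;0 0 0 -7 -13 35 0;0 0 0 0 0 0 0'
python3 - <<'E'
from h import *
rot();print(sense()['qpos']);goT([-18,122,229])
for n in("side","top"): 
    f=grab_frame(n)[:,:,::-1]; cv2.imwrite(f"pics/{n}1.png",f)
a=cv2.imread("pics/top1.png")[110:260,140:300];b=cv2.imread("pics/side1.png")[110:260,200:360]
cv2.imwrite("pics/m1.png",cv2.resize(np.hstack([a,b]),(800,375),interpolation=cv2.INTER_CUBIC))
E
```

```text
clock: 2.85
eef_pos: [387.2, -62.5, 300.4]
tcp_rot: [-3.119, -1.218, 1.028]
contact_force: [0.7, -0.7, -0.7]
opening: 0.001
grasp_force: 0.0
clock: 3.27
eef_pos: [399.1, 72.7, 225.1]
tcp_rot: [-3.1, -1.218, 1.016]
contact_force: [-0.8, 0.9, 0.8]
opening: 0.002
grasp_force: 0.0
rotvec [-0.009  0.003 -0.012]
[-0.65055827  0.37717285  2.43161714  1.32180097  1.28320179 -1.21140338]
curT [-127.3  132.7  227.9] delta tool [ 38.1 -19.7 101.1] n 110.0 F [-0.8  0.9  0.8]
```

View pics/m1.png

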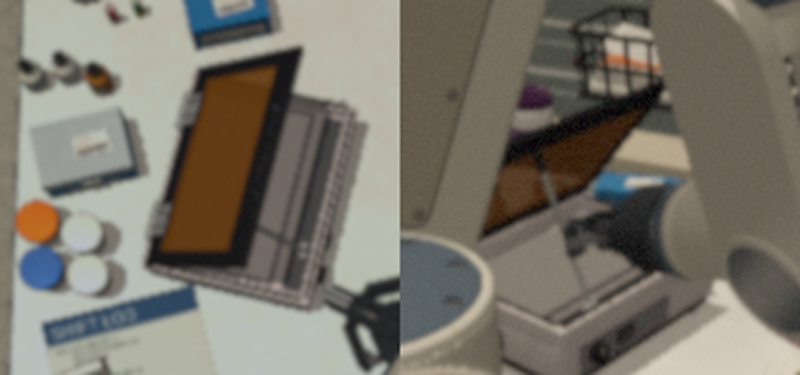

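The mosaic shows the fingertip at the viewer's front near corner (mosaic (325,285)) and the prop tip at (540,153), both where expected. I'll insert under the screen now.

```bash
python3 steer.py '0 0 0 9.5 -5 25.2 0;0 0 0 9.5 -5 25.2 0;0 0 0 9.5 -5 25.2 0;0 0 0 9.5 -5 25.2 0;0 0 0 0 0 0 0'
python3 - <<'E'
from h import *
rot();goT([-18,90,229]);goT([-18,70,229])
for n in("side","top"): 
    f=grab_frame(n)[:,:,::-1]; cv2.imwrite(f"pics/{n}2.png",f)
print(proj("side",W(V,[[-18,122,229],[-28,77,246]])),proj("top",W(V,[[-18,122,229],[-28,77,246]])))
a=cv2.imread("pics/top2.png")[130:230,180:280];b=cv2.imread("pics/side2.png")[130:230,220:320]
cv2.imwrite("pics/m2.png",cv2.resize(np.hstack([a,b]),(800,400),interpolation=cv2.INTER_CUBIC))
E
```

```text
clock: 3.78
eef_pos: [439.1, 172.9, 229.6]
tcp_rot: [-3.124, -1.221, 1.038]
contact_force: [-1.1, 0.3, -0.4]
opening: -0.004
grasp_force: 0.0
rotvec [-0.006 -0.    -0.004]
curT [-20.5 117.5 232.4] delta tool [ 0.4 25.8 10.5] n 28.0 F [-1.1  0.3 -0.4]
curT [-20.5 117.5 232.4] delta tool [ 2.4 45.  15.6] n 48.0 F [-1.1  0.3 -0.4]
[[239.39403815 182.23081905]
 [254.31750401 171.6088394 ]] [[232.26137224 214.34354619]
 [238.92515509 199.17831384]]
```

View pics/m2.png

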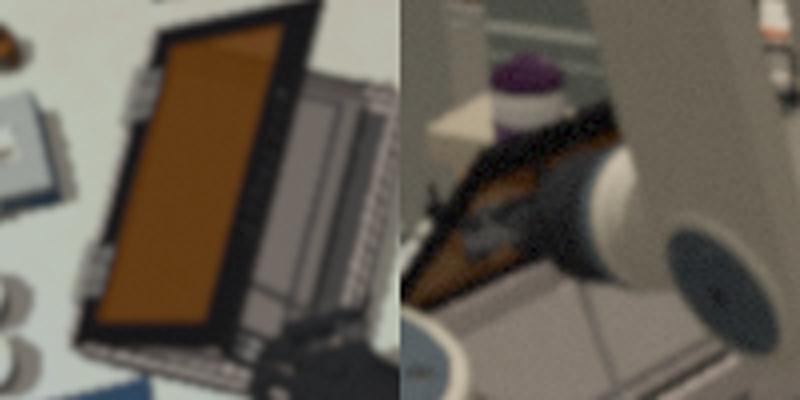

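```bash
python3 steer.py '0 0 0 0.3 5.3 1.4 0;0 0 0 0.3 5.3 1.4 0;0 0 0 0.3 5.3 1.4 0;0 0 0 0.3 5.3 1.4 0;0 0 0 0.3 5.3 1.4 0'
python3 -c "
from h import *
goT([-20,73,229])"
python3 steer.py '0 0 0 0.3 4.8 1.3 0;0 0 0 0.3 4.8 1.3 0'
python3 -c "
from h import *
goT([-20,73,229])"
```

```text
clock: 4.3
eef_pos: [466.0, 163.1, 227.0]
tcp_rot: [-3.119, -1.22, 1.03]
contact_force: [-0.1, -0.1, 0.6]
opening: 0.002
grasp_force: 0.0
curT [-23.7  89.  229.8] delta tool [ 2.1 14.4  7.7] n 16.0 F [-0.1 -0.1  0.6]
clock: 4.47
eef_pos: [475.2, 161.3, 226.5]
tcp_rot: [-3.118, -1.22, 1.03]
contact_force: [0.8, -0.3, -0.0]
opening: -0.002
grasp_force: 0.0
curT [-23.2  79.7 229.2] delta tool [1.5 5.5 4.7] n 7.0 F [ 0.8 -0.3 -0. ]
```

```bash
python3 steer.py '0 0 0 0.3 4.5 1.3 0;0 0 0 0 0 0 0'
python3 -c "
from h import *
goT([-20,73,229])"
python3 steer.py '0 0 0 0.3 4.5 1.3 0;0 0 0 0 0 0 0'
python3 - <<'E'
from h import *
goT([-20,65,229])
for n in("side","top"): 
    f=grab_frame(n)[:,:,::-1]; cv2.imwrite(f"pics/{n}3.png",f)
a=cv2.imread("pics/top3.png")[130:230,180:280];b=cv2.imread("pics/side3.png")[130:230,220:320]
cv2.imwrite("pics/m3.png",cv2.resize(np.hstack([a,b]),(800,400),interpolation=cv2.INTER_CUBIC))
E
```

```text
clock: 4.63
eef_pos: [480.2, 160.4, 226.4]
tcp_rot: [-3.12, -1.221, 1.033]
contact_force: [0.1, -0.4, 0.5]
opening: -0.004
grasp_force: 0.0
curT [-23.   74.6 229.2] delta tool [0.9 0.7 3.2] n 3.0 F [ 0.1 -0.4  0.5]
clock: 4.8
eef_pos: [484.3, 159.5, 226.2]
tcp_rot: [-3.119, -1.22, 1.032]
contact_force: [0.4, 0.1, 0.7]
opening: 0.004
grasp_force: 0.0
curT [-22.9  70.4 229. ] delta tool [1.5 4.4 4. ] n 6.0 F [0.4 0.1 0.7]
```

View pics/m3.png

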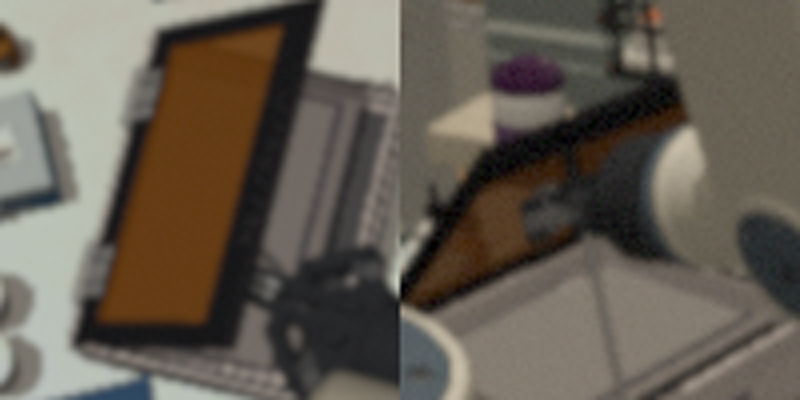

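The prop is being pushed: its wire now reaches the screen at about mosaic (570,150), compared with 537 before, so it is near dead centre. I'll keep pushing.

```bash
for i in 1; do python3 steer.py '0 0 0 0.3 3.5 1 0;0 0 0 0 0 0 0;0 0 0 0 0 0 0'; done
python3 -c "
from h import *
goT([-20,65,229])"
python3 steer.py '0 0 0 0.3 3.5 1 0;0 0 0 0 0 0 0;0 0 0 0 0 0 0'
python3 - <<'E'
from h import *
goT([-20,65,229])
f=grab_frame("side")[:,:,::-1]; cv2.imwrite("pics/side4.png",f)
g=grab_frame("top")[:,:,::-1]; cv2.imwrite("pics/top4.png",g)
print(np.abs(cv2.imread("pics/top3.png").astype(int)-g)[130:230,180:260].mean())
E
```

```text
clock: 5.15
eef_pos: [487.4, 158.8, 226.1]
tcp_rot: [-3.119, -1.22, 1.032]
contact_force: [-0.8, -0.7, 0.4]
opening: 0.001
grasp_force: 0.0
curT [-22.8  67.2 228.9] delta tool [1.2 1.4 3.1] n 4.0 F [-0.8 -0.7  0.4]
clock: 5.4
eef_pos: [491.0, 157.9, 226.0]
tcp_rot: [-3.119, -1.22, 1.032]
contact_force: [-0.5, -0.5, 0.5]
opening: -0.0
grasp_force: 0.0
curT [-22.8  63.5 228.8] delta tool [ 1.  -2.2  2.1] n 3.0 F [-0.5 -0.5  0.5]
3.011416666666667
```

```bash
python3 steer.py '0 0 0 0.3 3.5 1 0;0 0 0 0 0 0 0;0 0 0 0 0 0 0'
python3 steer.py '0 0 0 0.3 3.5 1 0;0 0 0 0 0 0 0;0 0 0 0 0 0 0'
python3 - <<'E'
from h import *
goT([-20,55,229])
for n in("side","top"): 
    f=grab_frame(n)[:,:,::-1]; cv2.imwrite(f"pics/{n}5.png",f)
print(np.abs(cv2.imread("pics/top3.png").astype(int)-f)[130:230,180:260].mean())
a=cv2.imread("pics/top5.png")[130:230,180:280];b=cv2.imread("pics/side5.png")[130:230,220:320]
cv2.imwrite("pics/m5.png",cv2.resize(np.hstack([a,b]),(800,400),interpolation=cv2.INTER_CUBIC))
E
```

```text
clock: 5.75
eef_pos: [494.6, 157.1, 226.0]
tcp_rot: [-3.119, -1.22, 1.032]
contact_force: [0.6, -0.3, 0.3]
opening: -0.004
grasp_force: 0.0
clock: 6.0
eef_pos: [498.1, 156.3, 225.8]
tcp_rot: [-3.119, -1.22, 1.032]
contact_force: [-0.2, -0.1, 0.2]
opening: 0.002
grasp_force: 0.0
curT [-22.7  56.2 228.6] delta tool [1.4 0.4 2.6] n 3.0 F [-0.2 -0.1  0.2]
5.267416666666667
```

View pics/m5.png

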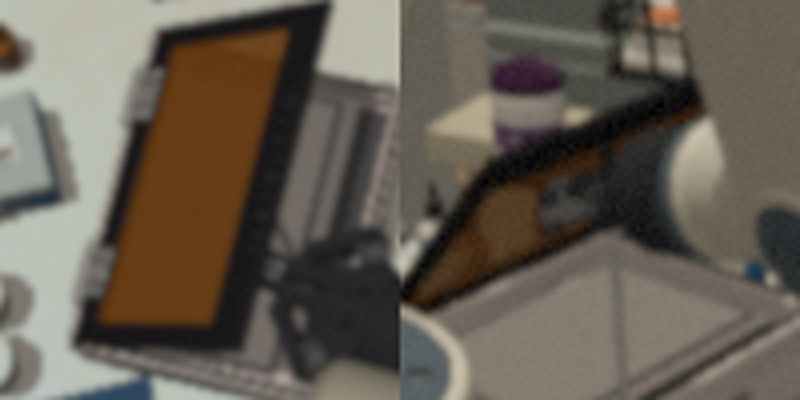

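The prop's wire is now at mosaic x of about 610–620 and the screen edge has dropped slightly, so it is at or past dead centre but still touching. I'll push further.

```bash
python3 steer.py '0 0 0 0.3 4.5 1 0;0 0 0 0.3 4.5 1 0;0 0 0 0 0 0 0'
python3 - <<'E'
from h import *
goT([-20,50,229])
f=grab_frame("top")[:,:,::-1]; cv2.imwrite("pics/top6.png",f)
print(np.abs(cv2.imread("pics/top5.png").astype(int)-f)[130:230,180:260].mean())
E
python3 steer.py '0 0 0 0.3 4.5 1 0;0 0 0 0.3 4.5 1 0;0 0 0 0 0 0 0'
python3 - <<'E'
from h import *
goT([-20,40,229])
for n in("side","top"): 
    f=grab_frame(n)[:,:,::-1]; cv2.imwrite(f"pics/{n}7.png",f)
print(np.abs(cv2.imread("pics/top6.png").astype(int)-f)[130:230,180:260].mean())
a=cv2.imread("pics/top7.png")[130:230,180:280];b=cv2.imread("pics/side7.png")[130:230,220:320]
cv2.imwrite("pics/m7.png",cv2.resize(np.hstack([a,b]),(800,400),interpolation=cv2.INTER_CUBIC))
E
```

```text
clock: 6.35
eef_pos: [507.9, 153.3, 225.8]
tcp_rot: [-3.121, -1.221, 1.034]
contact_force: [-0.3, 0.1, 0.4]
opening: -0.002
grasp_force: 0.0
curT [-23.3  45.9 228.6] delta tool [ 1.1 -4.8  1.8] n 5.0 F [-0.3  0.1  0.4]
2.094708333333333
clock: 6.65
eef_pos: [516.7, 150.6, 225.6]
tcp_rot: [-3.12, -1.221, 1.033]
contact_force: [-0.2, 0.8, 0.1]
opening: 0.006
grasp_force: 0.0
curT [-23.8  36.8 228.4] delta tool [ 1.5 -4.2  2.4] n 5.0 F [-0.2  0.8  0.1]
4.25025
```

View pics/m7.png

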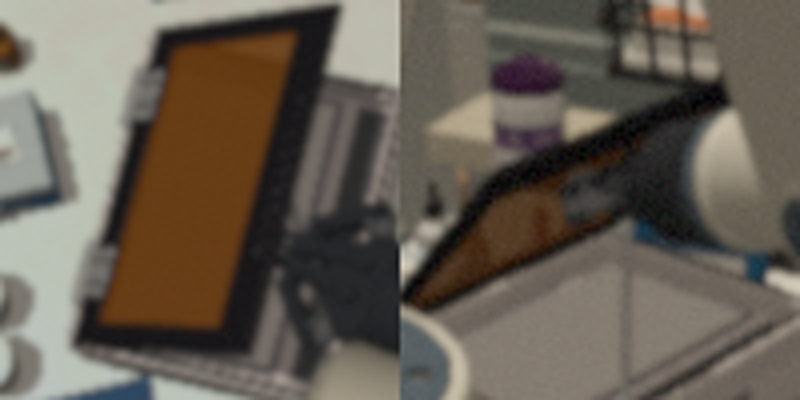

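```bash
python3 - <<'E'
from h import *
for th in(.9,.85,.8,.75,.7,.65):
    print(th,((proj("top",W(V,[[98-228*np.cos(th),s*135,95+228*np.sin(th)] for s in(-1,1)]))-[180,130])*4).round().tolist())
piv=np.array([-86,65,83.]);t0=np.array([-28,77,246.])-piv
# prop plane: axis perpendicular: plane spanned by y and up-lean dir
u=np.array([58,0,163.]);u/=np.linalg.norm(u);L=np.linalg.norm(t0)
for q in(0,.07,.14,.2,.3,.4):
    a=q-.07;t=piv+L*(u*np.cos(a)-np.array([0,1,0])*np.sin(a));k=piv+.7*(t-piv)
    print(q,t.round(),((proj("side",W(V,[t,piv+.35*(t-piv)]))-[220,130])*4+[400,0]).round().tolist(), "th",np.arctan2(t[2]-95,98-t[0])+5/np.hypot(t[2]-95,98-t[0]))
E
```

```text
0.9 [[324.0, -4.0], [235.0, 352.0]]
0.85 [[336.0, 2.0], [248.0, 357.0]]
0.8 [[347.0, 8.0], [260.0, 361.0]]
0.75 [[358.0, 14.0], [271.0, 366.0]]
0.7 [[368.0, 20.0], [282.0, 370.0]]
0.65 [[377.0, 26.0], [292.0, 374.0]]
0 [-28.  77. 246.] [[537.0, 167.0], [594.0, 327.0]] th 0.9007919000054021
0.07 [-28.  65. 246.] [[550.0, 160.0], [598.0, 324.0]] th 0.9026214655006013
0.14 [-28.  53. 246.] [[563.0, 156.0], [603.0, 322.0]] th 0.9007919000054021
0.2 [-28.  43. 245.] [[574.0, 153.0], [606.0, 321.0]] th 0.8963003157545288
0.3 [-29.  25. 242.] [[593.0, 150.0], [613.0, 319.0]] th 0.8827327823166492
0.4 [-31.   9. 238.] [[612.0, 149.0], [619.0, 318.0]] th 0.8613578573529953
```

Screen angle is about 0.83. I'll wait a moment to see whether the prop keeps falling by itself.

```bash
python3 steer.py '0 0 0 0 0 0 0;0 0 0 0 0 0 0;0 0 0 0 0 0 0;0 0 0 0 0 0 0;0 0 0 0 0 0 0'
python3 - <<'E'
from h import *
for n in("side","top"): 
    f=grab_frame(n)[:,:,::-1]; cv2.imwrite(f"pics/{n}8.png",f)
print(np.abs(cv2.imread("pics/top7.png").astype(int)-f)[130:230,180:260].mean(),np.abs(cv2.imread("pics/side7.png").astype(int)-cv2.imread("pics/side8.png"))[180:230,250:300].mean())
b=[cv2.imread(f"pics/side{i}.png")[160:235,255:305] for i in(3,4,5,7,8)]
cv2.imwrite("pics/m8.png",cv2.resize(np.hstack(b),(800,240),interpolation=cv2.INTER_CUBIC))
E
```

```text
clock: 7.17
eef_pos: [515.6, 151.0, 225.4]
tcp_rot: [-3.118, -1.22, 1.031]
contact_force: [0.5, -0.4, -0.6]
opening: 0.002
grasp_force: 0.7
0.868875 3.9194666666666667
```

View pics/m8.png

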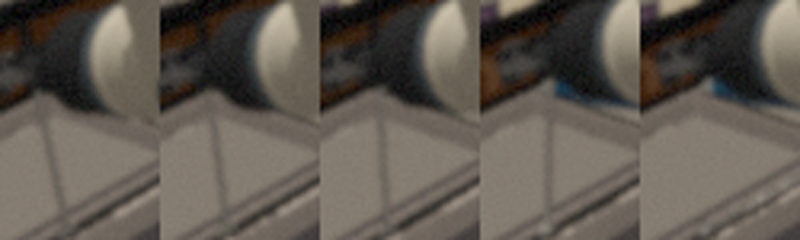

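The last frame shows the prop gone from its upright line and lying in the tray, with the screen resting on the fingers. I'll lower the screen now.

```bash
python3 -c "
from h import *
goT([-51,37,221]);goT([-84,37,195]);goT([-101,37,168]);goT([-110,37,135]);goT([-119,37,90])"
```

```text
curT [-23.7  38.  228.2] delta tool [-15.6   8.5 -22. ] n 28.0 F [ 0.9 -0.8 -2. ]
curT [-23.7  38.  228.2] delta tool [-50.9  17.8 -42.9] n 69.0 F [ 0.9 -0.8 -2. ]
curT [-23.7  38.  228.2] delta tool [-81.8  22.7 -49. ] n 98.0 F [ 0.9 -0.8 -2. ]
curT [-23.7  38.  228.2] delta tool [-115.7   25.4  -45.8] n 127.0 F [ 0.9 -0.8 -2. ]
curT [-23.7  38.  228.2] delta tool [-161.    28.2  -38.5] n 168.0 F [ 0.9 -0.8 -2. ]
```

```bash
python3 steer.py '0 0 0 -4 2 -5.5 0;0 0 0 -4 2 -5.5 0;0 0 0 -4 2 -5.5 0;0 0 0 -4 2 -5.5 0'
python3 steer.py '0 0 0 -7 1.9 -4.2 0;0 0 0 -7 1.9 -4.2 0;0 0 0 -7 1.9 -4.2 0;0 0 0 -7 1.9 -4.2 0;0 0 0 -7 1.9 -4.2 0'
python3 - <<'E'
from h import *
goT([-101,37,168]);goT([-112,37,135]);goT([-121,37,92]);print(sense()['qpos'])
for n in("side","top"): 
    f=grab_frame(n)[:,:,::-1]; cv2.imwrite(f"pics/{n}9.png",f)
a=cv2.imread("pics/top9.png")[120:240,180:300];b=cv2.imread("pics/side9.png")[120:240,220:340]
cv2.imwrite("pics/m9.png",cv2.resize(np.hstack([a,b]),(800,400),interpolation=cv2.INTER_CUBIC))
E
```

```text
clock: 7.6
eef_pos: [509.3, 123.6, 217.6]
tcp_rot: [-3.117, -1.22, 1.031]
contact_force: [-0.1, -0.3, -1.3]
opening: 0.002
grasp_force: 0.6
clock: 8.02
eef_pos: [501.8, 91.5, 191.4]
tcp_rot: [-3.117, -1.22, 1.03]
contact_force: [0.9, 0.2, -1.5]
opening: -0.002
grasp_force: 0.6
curT [-84.8  37.3 194.2] delta tool [-29.9   5.   -5.6] n 31.0 F [ 0.9  0.2 -1.5]
curT [-84.8  37.3 194.2] delta tool [-64.5   8.3  -4.2] n 65.0 F [ 0.9  0.2 -1.5]
curT [-84.8  37.3 194.2] delta tool [-107.8   11.1    2.4] n 108.0 F [ 0.9  0.2 -1.5]
[-0.45366797  0.52032195  2.28019264  1.50568258  1.22119611 -1.19850042]
```

View pics/m9.png

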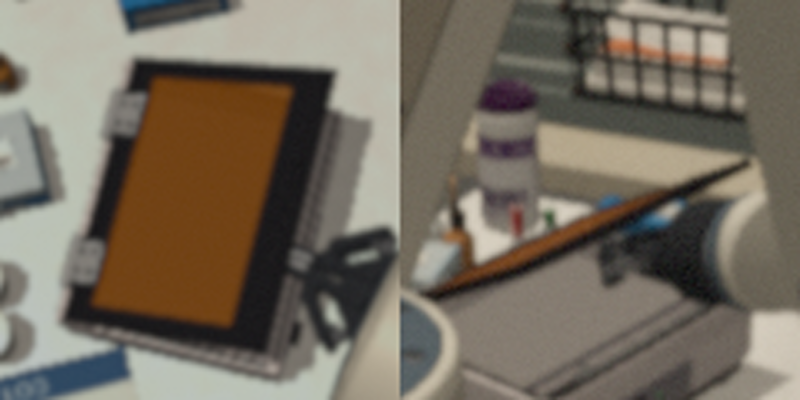

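The screen is riding on the fingertips at about 0.5 rad, with the lip near mosaic (290,250) in the top view and the prop out of sight in the tray. Continuing down.

```bash
python3 steer.py '0 0 0 -6 1 -1.1 0;0 0 0 -6 1 -1.1 0;0 0 0 -6 1 -1.1 0;0 0 0 -6 1 -1.1 0;0 0 0 -6 1 -1.1 0'
python3 steer.py '0 0 0 -7 0.7 0.3 0;0 0 0 -7 0.7 0.3 0;0 0 0 -7 0.7 0.3 0;0 0 0 -7 0.7 0.3 0;0 0 0 -7 0.7 0.3 0'
python3 - <<'E'
from h import *
goT([-120,37,110]);goT([-122,37,92]);goT([-122,37,80]);print(sense()['qpos'])
f=grab_frame("top")[:,:,::-1]; cv2.imwrite("pics/top10.png",f)
E
```

```text
clock: 8.53
eef_pos: [498.4, 76.2, 165.3]
tcp_rot: [-3.118, -1.22, 1.032]
contact_force: [-1.2, 0.1, -1.3]
opening: -0.001
grasp_force: 0.7
clock: 8.95
eef_pos: [496.0, 65.4, 131.7]
tcp_rot: [-3.118, -1.22, 1.031]
contact_force: [0.2, 0.1, -1.2]
opening: -0.0
grasp_force: 0.6
curT [-111.5   36.7  134.4] delta tool [-25.8   2.3   0.7] n 26.0 F [ 0.2  0.1 -1.2]
curT [-111.5   36.7  134.4] delta tool [-43.3   2.9   5. ] n 44.0 F [ 0.2  0.1 -1.2]
curT [-111.5   36.7  134.4] delta tool [-54.6   3.    9.1] n 55.0 F [ 0.2  0.1 -1.2]
[-0.5187384   0.67514821  2.25888682  1.49138843  1.22922002 -1.3416335 ]
```

```bash
python3 steer.py '0 0 0 -5.1 0.4 0.4 0;0 0 0 -5.1 0.4 0.4 0;0 0 0 -5.1 0.4 0.4 0;0 0 0 -5.1 0.4 0.4 0;0 0 0 -5.1 0.4 0.4 0'
python3 steer.py '0 0 0 -3 0.1 0.9 0;0 0 0 -3 0.1 0.9 0;0 0 0 -3 0.1 0.9 0;0 0 0 0 0 0 0'
python3 - <<'E'
from h import *
goT([-119,37,92]);goT([-119,37,80]);goT([-135,37,75])
E
```

```text
clock: 9.42
eef_pos: [494.2, 58.6, 107.3]
tcp_rot: [-3.119, -1.22, 1.032]
contact_force: [0.8, 0.4, -1.6]
opening: 0.001
grasp_force: 0.6
clock: 9.75
eef_pos: [494.1, 58.1, 97.8]
tcp_rot: [-3.117, -1.22, 1.03]
contact_force: [-1.0, -0.9, -1.2]
opening: 0.002
grasp_force: 0.9
curT [-119.1   36.9  100.6] delta tool [-8.1 -0.1  3. ] n 9.0 F [-1.  -0.9 -1.2]
curT [-119.1   36.9  100.6] delta tool [-19.3   0.    7.1] n 21.0 F [-1.  -0.9 -1.2]
curT [-119.1   36.9  100.6] delta tool [-29.3   4.5  -5.6] n 30.0 F [-1.  -0.9 -1.2]
```

```bash
python3 steer.py '0 0 0 -1.9 0 0.6 0;0 0 0 -1.9 0 0.6 0;0 0 0 -1.9 0 0.6 0;0 0 0 -1.9 0 0.6 0;0 0 0 -1.9 0 0.6 0'
python3 steer.py '0 0 0 -1.9 0 0.6 0;0 0 0 -1.9 0 0.6 0;0 0 0 -1.9 0 0.6 0;0 0 0 -1.9 0 0.6 0;0 0 0 0 0 0 0'
python3 - <<'E'
from h import *
goT([-190,37,80])
f=grab_frame("top")[:,:,::-1]; cv2.imwrite("pics/top11.png",f)
f=grab_frame("side")[:,:,::-1]; cv2.imwrite("pics/side11.png",f)
E
```

```text
clock: 10.17
eef_pos: [493.9, 57.8, 88.3]
tcp_rot: [-3.119, -1.22, 1.032]
contact_force: [0.6, 0.1, -1.3]
opening: 0.001
grasp_force: 0.7
clock: 10.58
eef_pos: [493.5, 57.6, 80.2]
tcp_rot: [-3.117, -1.22, 1.031]
contact_force: [0.2, -0.5, -0.2]
opening: 0.001
grasp_force: 0.0
curT [-119.7   37.3   83. ] delta tool [-25.8  19.6 -62.4] n 70.0 F [ 0.2 -0.5 -0.2]
```

```bash
python3 steer.py '0 0 0 -2.8 0 1 0;0 0 0 -5.2 3.9 -12.5 0;0 0 0 -5.2 3.9 -12.5 0;0 0 0 -5.2 3.9 -12.5 0;0 0 0 -5.2 3.9 -12.5 0'
python3 steer.py '0 0 0 0 0 -20 0;0 0 0 0 0 -20 0;0 0 0 0 0 -20 0;0 0 0 0 0 0 0;0 0 0 0 0 0 0'
python3 - <<'E'
from h import *
goT([-190,37,80])
for n in("side","top"): 
    f=grab_frame(n)[:,:,::-1]; cv2.imwrite(f"pics/{n}12.png",f)
a=cv2.imread("pics/top12.png")[110:270,180:390];b=cv2.imread("pics/side12.png")[130:290,220:430]
cv2.imwrite("pics/m12.png",cv2.resize(np.hstack([a,b]),(800,305),interpolation=cv2.INTER_CUBIC))
E
```

```text
clock: 11.1
eef_pos: [480.2, 2.3, 74.9]
tcp_rot: [-3.118, -1.22, 1.032]
contact_force: [-0.6, 0.3, 0.5]
opening: -0.001
grasp_force: 0.0
clock: 11.52
eef_pos: [452.9, -47.2, 95.7]
tcp_rot: [-3.121, -1.22, 1.033]
contact_force: [-0.5, -0.9, -0.5]
opening: -0.002
grasp_force: 0.0
curT [-231.1   51.9   98.4] delta tool [-2.3  3.1 47.3] n 47.0 F [-0.5 -0.9 -0.5]
```

View pics/m12.png

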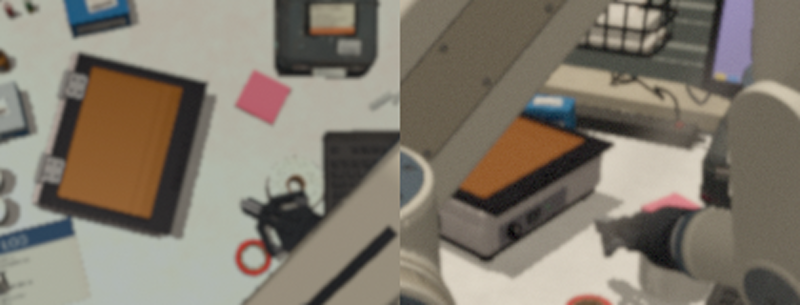

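The screen lies flat on the rim, and the label roll's hole at (295,185) and the tape roll at (253,257) are where they started. I'll lift the arm clear and hand in.

```bash
python3 steer.py '0 0 0 20 0 -8 0;0 0 0 20 0 -8 0;0 0 0 20 0 -8 0;0 0 0 0 0 0 0;0 0 0 0 0 0 0'
python3 -c "
from rig import r, grab_frame, camera_params, sense;print(r.sign_off())"
```

```text
clock: 12.03
eef_pos: [452.4, -47.5, 160.5]
tcp_rot: [-3.123, -1.22, 1.037]
contact_force: [-0.2, -0.0, 0.2]
opening: -0.002
grasp_force: 0.0
the job is handed in; nothing more can be done
None
```

I handed the job in at about 12 s: the prop is folded into the tray, and the screen was caught on the fingers, lowered gently and lies shut, with the arm clear; sign-off returned no verdict, and I never located the bench timer in the images to check it.

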